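Wedge the grinder board tight

ROBOT

A 6-joint arm with a two-finger parallel gripper is mounted at the origin on the work surface. World frame = base frame: x ahead of the robot, y to its left, z up, the work surface at z = 0. Lengths are in m, angles in rad, forces in N, time in s.
With the tool pointing down it reaches from about 0.25 to 0.8 m from the base axis. Payload 3.9 kg.
Tool frame: the origin (TCP) lies at the centre of the arm's flange, where the gripper is bolted on; the fingertips stand 173 mm ahead of it and the grasp point (between the pads) lies 155 mm ahead of it; z points along the fingers, y is the direction in which the jaws open and shut (so a half turn about z gives the same grasp; the last joint's range is limited). The gripper opens to 85 mm and grips with 20 to 120 N. Pads are 22 mm wide; open, the fingers measure 114 mm over their backs; the gripper's body (76 mm by 85 mm) begins 54 mm behind the grasp point. The pads swing forward as they close: fully open they stand 13 mm farther back than shut.
Start: joints at [1.311, 0.26, -0.138, 1.173, 0, 1.571], TCP at [0.135, 0.507, 0.405] pointing down, gripper open.
Joint ranges: [-2.78, 2.78], [-0.83, 1.72], [-1.28, 1.37], [-1.9, 2.12], [-1.57, 1.48], [-3.14, 3.14]. Speed limits (rad/s): [2.57, 2.57, 3.14, 3.14, 3.14, 3.14].

INTERFACE

Orientations are given as a 3x3 rotation matrix whose columns are the frame's x, y, z axes.
In Python, from plant import read_state, grab_frame, get_calibration, manip gives the robot as it stands.
- The arm moves only by the tool play_rows, never from a script. Its argument "deltas" is a list of rows, each a list of 3 entries, a list of its own where there are three numbers: the shift along the tool's x, y, z in m, then the turn, a rotation vector about the tool's x, y, z in rad, then the closure, from -1 (fully open) to 1 (shut). A call has 1 to 5 rows; each row is the pose to reach, as a shift and turn from the pose measured when the call began, along the tool's axes at that moment; what a row does not reach only later rows make up. A row lasts 1/12 s, in which the tool goes at most 41.7 mm and 7.16 degrees, less where a joint would pass 70% of its speed; a pose out of reach is approached as far as the arm can. A call with a gripper value outside its range is refused whole. The fingers move at their own pace and stop on an object; "newtons" is the grip in N (left out, the last holds). Time passes only in rows, so rows that repeat a pose let the fingers close. It gives the time, the measured TCP pose, the force and the opening at its end, in the units of the state.
- read_state(): the state, without advancing time (a new reading comes with each control period).
- grab_frame(name): name is "scene" or "top" or "wrist"; returns the picture (480x640x3 uint8, red, green, blue); there is no depth.
- get_calibration(name): a dict with "camera_matrix" (3x3 intrinsics, pixels), "T" (4x4, takes a point from camera to world coordinates). Camera axes: x right, y down, z forward; pixel columns grow to the right and rows downward; lengths in m; the calibration is good to about 2 mm. A picture is of the moment at which its call begins: read the wrist's pose just before it. get_calibration takes no time and is no camera call; for the wrist camera it gives the pose at the moment of the call.
- manip.sign_off(): hands the job in, once; it reports no verdict.
The state is a dict: "t": time; "qpos": joint angles; "joint_velocities": joint speeds; "tau": joint torques, N m; "tool_pos": TCP position; "tool_rot": TCP orientation; "ft_force": force on the tool from outside, world axes, zero at the start; "torque": the same for the moment, N m; "gripper_width": finger opening in m.
Only numpy, scipy, OpenCV 4.12 (cv2) and the standard library are available. Lean on these libraries where they do the work, as an engineer would, in place of code of your own. Each camera call takes 0.05 s, during which the arm holds its last target. There are 200 camera calls.

TASK

Lock the grinder's sliding board so that it cannot shift: lift the orange-headed metal wedge out of its wooden holder, stand it toe down in the gap between the dark steel cheek and the board's end block, flat side to the cheek, and let go of it while it is still loose. Then tap or press its head down little by little until the board is hard up against its stop and the wedge is jammed tight; that takes a push of about 20 N on the head, and pushing harder than about 30 N crushes the block. Leave the cups, the jar and the spoon rest alone.

Things in the scene. Friction and masses are not known exactly. Their poses are not given: they have to be found in the camera images.
- wedge_head (a point): Centre of the wedge's orange head, where to grip it, fingers closing along x (clear of cheek and block). Head: 34 mm along x, 31 along y, 20 high. The wedge starts upright, head up, in the holder. z points from toe to head, +y from the flat to the sloping face. The toe is 94 mm below this point, the flat face (looking to -y) at y = -13.5 mm.
- wedge_toe (a point): Middle of the wedge's toe (lower end, 28 mm along x, 6 mm along y), axes as the head's. The blade above it is 28 mm wide and 84 mm long; its thickness along y grows by 1 mm for each 4 mm up, to 27 mm under the head.
- wedge: The aluminium wedge, about 115 g; origin at the toe on the flat face, axes as the head's.
- holder: Fixed light wooden holder, 62 x 58 mm, 50 mm high, origin at the centre of its underside. Its open-topped pocket is 38 mm deep and holds the wedge with about 1 mm of play, so it leans a little; lift the wedge straight up by 45 mm to free it.
- slot (a point): Fixed point over the gap: middle of its length (56 mm, along x), at the height of the tops of cheek and end block (78 mm above the worktop). +y goes across the gap from cheek to board, z up. The wedge goes in with its axes along these. The cheek's upright face is at y = 0 here, give or take 3 mm, as it was screwed down by hand. The gap is open for 74 mm below this point.
- block_edge (a point): Top edge of the end block beside the gap, middle of its length; moves with the board, axes as the slot's. From here the block's face slopes down towards the cheek, 1 mm for each 4 mm of depth, like the wedge's. The gap at the top between this edge and the cheek is 12 to 20 mm at the start. The grinder (105 mm square, 265 mm tall) begins 165 mm from the gap in +y.
- board_slide (a joint): Slide of the board along the slot's +y, in m; 0.0055 = against its stop; starts 3 to 4.5 mm short. It drags with 3 N. The wedge first meets both sides with its toe 26 to 56 mm below the slot point, sinks on at 2 to 6 N on its head for 12 to 18 mm, pushing the board; at the stop (toe 44 to 70 mm deep, to be felt) the push rises steeply within a few mm. Friction then holds it.
- board: The sliding wooden board (140 x 298 mm) with the light wooden end block (56 mm long) on its end and the black grinder bolted on, 2.4 kg in all; origin on the worktop, below the slot point when the joint is 0, axes as the slot's.
- cup0: White ceramic cup, loose, 68 mm wide, 52 mm high, on the tray; origin under its centre. Leave alone.
- cup1: Blue ceramic cup, same size, loose, on the tray; origin under its centre. Leave alone.
- jar: Latch-lid glass jar, loose, 96 mm wide, 138 mm high; origin under its centre. Leave alone.
- spoon_rest: Round wooden spoon rest, loose, 88 mm wide, 12 mm high, with a 36 mm lug towards its -x; origin under the round's centre. Leave alone.
Things that resemble listed ones, but are neither listed nor needed, are in the scene too. Of the things that look like the wedge, the smallest one is meant.

How it is judged:
By the outcome, as a careful person would: the job done as asked, in the order asked, and still so for the second after the job is handed in, with the robot touching nothing.
It also fails if it takes over 61 s, if anything falls off the work surface, if the arm or the gripper's body presses on something with over 40 N, if the wrist force passes 120 N, or if a joint passes its speed limit or range.

## Working session

There is one attempt and no reset: what is moved stays moved. The work goes in short steps, Python scripts to look and compute and a tool call to move; the robot and the scene stay as the last step left them, time stands still between calls to the robot, and variables do not carry over. Pictures are saved under pics/ and viewed, about 8 in all and at most 12, crops included, and the job is handed in when it is done.

Besides the shell and the picture viewer there is one more tool, called after "Request:" as name(argument=value, ...) on one line, values as JSON. play_rows: Moves the arm, as the interface text tells. Its arguments: {"type":"object","properties":{"deltas":{"type":"array"},"newtons":{"type":"number"}},"required":["deltas"]}

```bash
mkdir -p pics; ls; python3 - <<'E'
from plant import *
import cv2,numpy as np
s=read_state();print(s)
for n in("scene","top"):
    c=get_calibration(n);print(n,c["camera_matrix"].tolist(),np.round(c["T"],4).tolist())
    cv2.imwrite(f"pics/{n}0.png",grab_frame(n)[:,:,::-1])
E
```

```text
pics
{'t': 0.0, 'qpos': array([ 1.31100178e+00,  2.60637941e-01, -1.39428078e-01,  1.17269486e+00,
        3.43247751e-06,  1.57082449e+00]), 'joint_velocities': array([ 3.10960518e-04,  1.62114012e-03,  1.97909635e-04,  1.38976877e-03,
       -1.21761284e-03, -1.15151496e-06]), 'tau': array([ 2.89772815e-04, -4.05681682e+01,  2.53919828e+01,  1.86893233e-02,
        1.42906169e-04,  4.56467589e-06]), 'tool_pos': array([0.13476763, 0.50702543, 0.40386641]), 'tool_rot': array([[-9.66435540e-01,  2.56908716e-01, -5.07974803e-04],
       [ 2.56909218e-01,  9.66433677e-01, -1.89774335e-03],
       [ 3.37715077e-06, -1.96455003e-03, -9.99998070e-01]]), 'ft_force': array([-0.45000969,  0.23161392,  1.13273165]), 'torque': array([-0.02428736,  0.00124698,  0.02952662]), 'gripper_width': 0.08561224511454676}
scene [[471.9250129050152, 0.0, 335.25433426047204], [0.0, 471.9250129050152, 249.9903008024321], [0.0, 0.0, 1.0]] [[0.653, 0.6182, -0.4375, 0.9499], [0.7573, -0.5336, 0.3765, -0.4656], [-0.0007, -0.5772, -0.8166, 0.8294], [0.0, 0.0, 0.0, 1.0]]
top [[555.9912847573408, 0.0, 321.1737752141871], [0.0, 555.9912847573408, 242.47787321172657], [0.0, 0.0, 1.0]] [[0.1302, -0.9655, 0.2253, 0.3565], [-0.9915, -0.1274, 0.027, -0.1518], [0.0026, -0.2269, -0.9739, 1.0154], [0.0, 0.0, 0.0, 1.0]]
```

View pics/scene0.png

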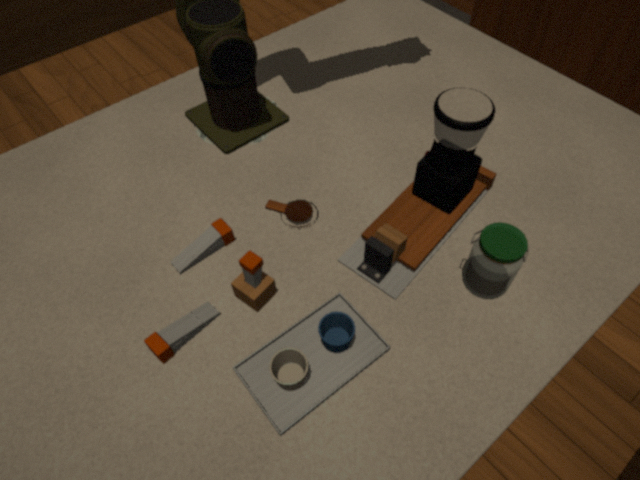

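View pics/top0.png

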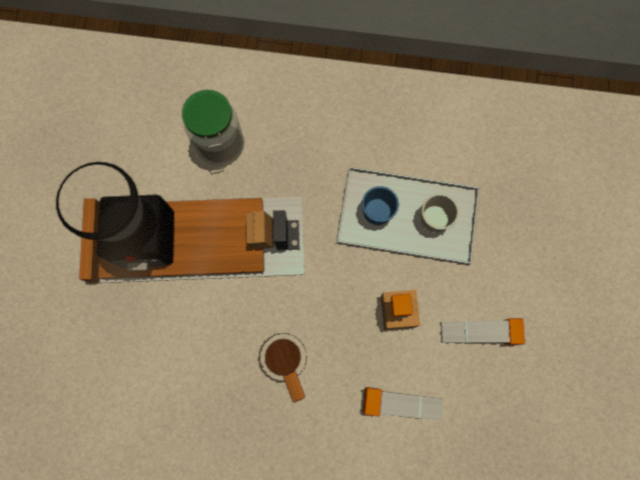

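Views show: candidates for the wedge are the upright one in the holder, head at top px (402,305) / scene (251,262), a lying one with head at top (515,331), and a lying one with head at top (373,402). The upright one in the holder is the smallest and fits the description. The slot lies between the dark cheek, top (280,228), and the block, top (258,230). Next is a close crop.

```bash
python3 - <<'E'
import cv2,numpy as np
a=cv2.imread("pics/top0.png");b=cv2.imread("pics/scene0.png")
f=lambda i,x,y,w,h:cv2.convertScaleAbs(cv2.resize(i[y:y+h,x:x+w],(400,300),interpolation=cv2.INTER_CUBIC),alpha=1.5,beta=15)
o=np.vstack([np.hstack([f(a,235,198,80,60),f(a,362,280,80,60)]),np.hstack([f(b,345,215,80,60),f(b,212,248,80,60)])])
cv2.imwrite("pics/crop0.png",o)
E
```

```text
(no output)
```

View pics/crop0.png

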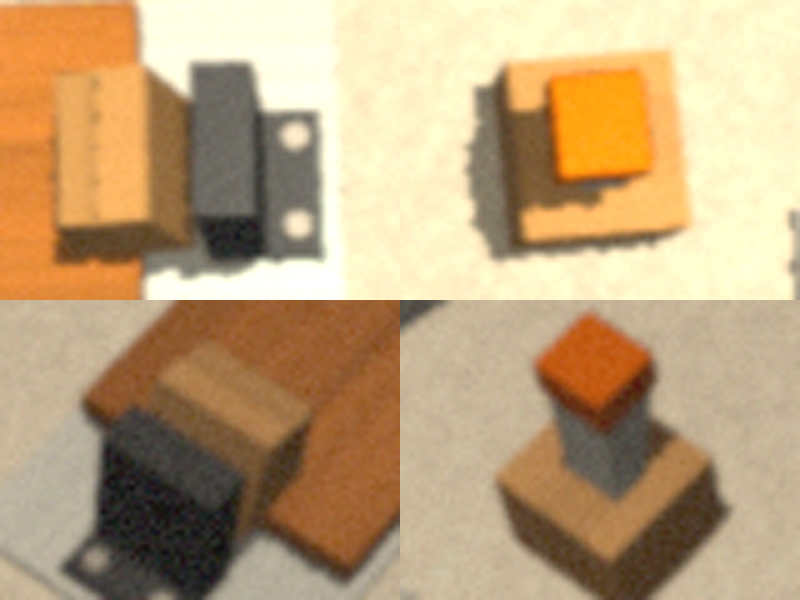

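```bash
cat > h.py <<'E'
import numpy as np,cv2
from plant import *
def ray(n,uv,C=None):
    c=C or get_calibration(n);T=np.array(c["T"]);K=np.array(c["camera_matrix"])
    return T[:3,3],T[:3,:3]@np.linalg.inv(K)@[uv[0],uv[1],1]
def onz(n,uv,z,C=None):
    o,d=ray(n,uv,C);return o+d*(z-o[2])/d[2]
def proj(n,p,C=None):
    c=C or get_calibration(n);q=np.linalg.inv(c["T"])@np.append(p,1);q=np.array(c["camera_matrix"])@q[:3];return q[:2]/q[2]
E
python3 - <<'E'
from h import *
np.set_printoptions(precision=4,suppress=True)
def crop(n,x,y,pts,z):
    P=np.array([onz(n,(x+u/5,y+v/5),z) for u,v in pts]);print(n,z);print(P, P.mean(0));return P
print("head");crop("top",362,280,[(150,75),(240,70),(252,170),(160,180)],.116)
crop("scene",212,248,[(137,60),(190,14),(253,58),(200,105)],.116)
print("holder top");crop("top",362,280,[(105,62),(268,50),(290,230),(120,242)],.05)
crop("scene",212,248,[(98,180),(150,125),(312,155),(210,258)],.05)
print("cheek top");crop("top",235,198,[(192,65),(250,63),(260,215),(193,213)],.078)
crop("scene",345,215,[(105,128),(133,105),(243,172),(215,207)],.078)
print("block top");crop("top",235,198,[(57,75),(143,66),(155,219),(60,228)],.078)
crop("scene",345,215,[(155,80),(205,43),(312,107),(265,148)],.078)
# wedge lean
h=onz("top",(402,305),.116)
for dx,dy in((.014,-.0135),(.014,.0135),(-.014,-.0135)):
    for z in(.096,.05): print(dx,dy,z,(proj("scene",[h[0]+dx,h[1]+dy,z])-[212,248])*5+[400,300])
E
```

```text
head
top 0.116
[[ 0.4928 -0.2524  0.116 ]
 [ 0.4982 -0.2813  0.116 ]
 [ 0.4664 -0.2882  0.116 ]
 [ 0.4593 -0.2591  0.116 ]] [ 0.4792 -0.2702  0.116 ]
scene 0.116
[[ 0.4703 -0.2837  0.116 ]
 [ 0.466  -0.2573  0.116 ]
 [ 0.4973 -0.2511  0.116 ]
 [ 0.5015 -0.2776  0.116 ]] [ 0.4838 -0.2674  0.116 ]
holder top
top 0.05
[[ 0.5052 -0.2437  0.05  ]
 [ 0.5169 -0.2998  0.05  ]
 [ 0.4556 -0.3131  0.05  ]
 [ 0.4439 -0.2554  0.05  ]] [ 0.4804 -0.278   0.05  ]
scene 0.05
[[ 0.4626 -0.3097  0.05  ]
 [ 0.4549 -0.2803  0.05  ]
 [ 0.5074 -0.2406  0.05  ]
 [ 0.519  -0.2968  0.05  ]] [ 0.486  -0.2819  0.05  ]
cheek top
top 0.078
[[ 0.6186 -0.0353  0.078 ]
 [ 0.622  -0.0554  0.078 ]
 [ 0.5683 -0.0668  0.078 ]
 [ 0.5659 -0.0437  0.078 ]] [ 0.5937 -0.0503  0.078 ]
scene 0.078
[[ 0.5698 -0.0584  0.078 ]
 [ 0.5688 -0.0422  0.078 ]
 [ 0.6206 -0.0321  0.078 ]
 [ 0.6253 -0.052   0.078 ]] [ 0.5961 -0.0462  0.078 ]
block top
top 0.078
[[ 0.6088  0.011   0.078 ]
 [ 0.616  -0.0184  0.078 ]
 [ 0.5621 -0.0309  0.078 ]
 [ 0.5546  0.0011  0.078 ]] [ 0.5854 -0.0093  0.078 ]
scene 0.078
[[ 0.5654 -0.0269  0.078 ]
 [ 0.5649  0.0016  0.078 ]
 [ 0.616   0.0111  0.078 ]
 [ 0.6181 -0.0174  0.078 ]] [ 0.5911 -0.0079  0.078 ]
0.014 -0.0135 0.096 [580.5358 428.4519]
0.014 -0.0135 0.05 [598.7118 492.7562]
0.014 0.0135 0.096 [640.5594 388.3419]
0.014 0.0135 0.05 [656.0698 453.5784]
-0.014 -0.0135 0.096 [537.5572 380.3751]
-0.014 -0.0135 0.05 [557.2505 445.7895]
```

The crops show the wedge upright in its holder. In scene its right-hand edge slopes inwards going down, so the sloping face is +y, and the yaw is about 11.5°. The cheek face sits at about (0.593,-0.038) and the gap is about 15 mm. I'm starting the approach.

Request:
play_rows(deltas=[[[-0.025, -0.031, 0], [0, 0, 0], -1], [[-0.05, -0.062, 0], [0, 0, 0], -1], [[-0.075, -0.093, 0], [0, 0, 0], -1], [[-0.1, -0.124, 0], [0, 0, 0], -1], [[-0.125, -0.155, 0], [0, 0, 0], -1]], newtons=40)

```text
t: 0.52
tool_pos: [0.2158, 0.3233, 0.4037]
tool_rot: [[-0.967, 0.256, -0.001], [0.256, 0.967, -0.003], [0.0, -0.003, -1.0]]
ft_force: [0.5, -0.1, 0.6]
gripper_width: 0.0855
```

Request:
play_rows(deltas=[[[-0.025, -0.031, 0], [0, 0, 0], -1], [[-0.05, -0.062, 0], [0, 0, 0], -1], [[-0.075, -0.093, 0], [0, 0, 0], -1], [[-0.1, -0.124, 0], [0, 0, 0], -1], [[-0.125, -0.155, 0], [0, 0, 0], -1]])

```text
t: 0.93
tool_pos: [0.2969, 0.1397, 0.4041]
tool_rot: [[-0.967, 0.255, -0.001], [0.255, 0.967, -0.003], [-0.0, -0.003, -1.0]]
ft_force: [1.3, 0.7, 0.8]
gripper_width: 0.0855
```

Request:
play_rows(deltas=[[[-0.025, -0.031, 0], [0, 0, 0], -1], [[-0.05, -0.062, 0], [0, 0, 0], -1], [[-0.075, -0.093, 0], [0, 0, 0], -1], [[-0.1, -0.124, 0], [0, 0, 0], -1], [[-0.125, -0.155, 0], [0, 0, 0], -1]])

```text
t: 1.35
tool_pos: [0.3782, -0.0442, 0.4044]
tool_rot: [[-0.967, 0.256, -0.0], [0.256, 0.967, -0.002], [-0.0, -0.002, -1.0]]
ft_force: [1.1, 1.1, 0.1]
gripper_width: 0.085
```

Request:
play_rows(deltas=[[[-0.02, -0.025, 0], [0, 0, 0.1], -1], [[-0.04, -0.05, 0], [0, 0, 0.2], -1], [[-0.06, -0.075, 0], [0, 0, 0.3], -1], [[-0.08, -0.1, 0], [0, 0, 0.4], -1], [[-0.1, -0.125, 0], [0, 0, 0.5], -1]])

```text
t: 1.77
tool_pos: [0.443, -0.1924, 0.4042]
tool_rot: [[-0.722, 0.692, -0.001], [0.692, 0.722, -0.002], [-0.0, -0.002, -1.0]]
ft_force: [1.0, 0.5, -0.7]
gripper_width: 0.0858
```

Request:
play_rows(deltas=[[[-0.016, -0.006, 0], [0, 0, 0.12], -1], [[-0.032, -0.012, 0], [0, 0, 0.24], -1], [[-0.048, -0.018, 0], [0, 0, 0.36], -1], [[-0.065, -0.023, 0], [0, 0, 0.48], -1], [[-0.081, -0.029, 0], [0, 0, 0.6], -1]])

```text
t: 2.18
tool_pos: [0.4816, -0.2702, 0.4037]
tool_rot: [[-0.199, 0.98, -0.002], [0.98, 0.199, -0.001], [-0.001, -0.002, -1.0]]
ft_force: [0.7, -0.0, -0.7]
gripper_width: 0.0854
```

```bash
python3 - <<'E'
from h import *
np.set_printoptions(precision=4,suppress=True)
s=read_state();print(s["t"],s["tool_pos"],s["tool_rot"],s["qpos"])
C=get_calibration("wrist");print(np.array(C["camera_matrix"]),np.array(C["T"]))
cv2.imwrite("pics/w1.png",grab_frame("wrist")[:,:,::-1])
print(proj("wrist",[.4815,-.269,.116],C))
E
```

```text
2.1833 [ 0.4816 -0.2702  0.4037] [[-0.1989  0.98   -0.0022]
 [ 0.98    0.1989 -0.0011]
 [-0.0007 -0.0024 -1.    ]] [-0.5108  0.3078 -0.0728  1.1915 -0.002   0.8597]
[[415.5771   0.     318.9268]
 [  0.     415.5771 233.2094]
 [  0.       0.       1.    ]] [[ 0.9801  0.1918  0.0512  0.468 ]
 [ 0.1985 -0.9433 -0.2659 -0.2026]
 [-0.0027  0.2708 -0.9626  0.3721]
 [ 0.      0.      0.      1.    ]]
[320.164  226.7305]
```

View pics/w1.png

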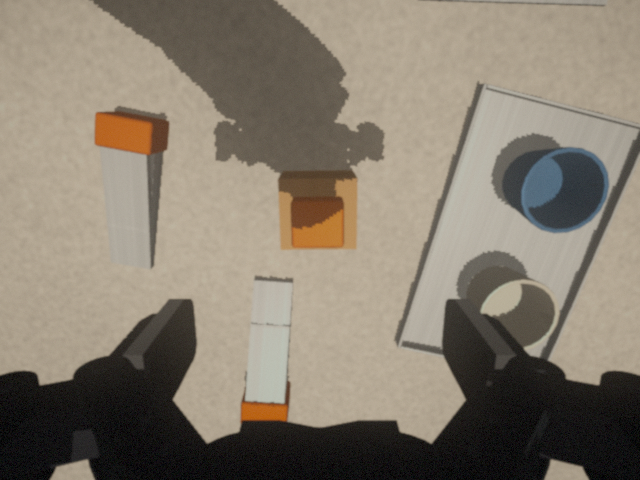

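Wrist view: the orange head is at about (318,222), aligned with the image, and centred within 3 mm of my estimate. Next I refine it with a mask.

```bash
python3 - <<'E'
from h import *
np.set_printoptions(precision=4,suppress=True)
C=get_calibration("wrist");i=cv2.imread("pics/w1.png");h=cv2.cvtColor(i,cv2.COLOR_BGR2HSV)
m=cv2.inRange(h,(3,210,60),(16,255,255));m[:,:270]=0;m[:,370:]=0;m[:180]=0;m[260:]=0
c=max(cv2.findContours(m,0,2)[0],key=cv2.contourArea);r=cv2.minAreaRect(c);print(r,cv2.boundingRect(c))
for v in range(196,250,4): print(v,i[v,300:340:8,:].mean(0).round(),end=';')
b=cv2.boxPoints(r);P=np.array([onz("wrist",p,.116,C) for p in b]);print(P,P.mean(0),np.linalg.norm(P-np.roll(P,1,0),axis=1))
E
```

```text
Traceback (most recent call last):
ValueError: max() iterable argument is empty
```

```bash
python3 - <<'E'
from h import *
np.set_printoptions(precision=4,suppress=True)
C=get_calibration("wrist");i=cv2.imread("pics/w1.png");h=cv2.cvtColor(i,cv2.COLOR_BGR2HSV)
print(h[222,270:370:6].tolist(),h[190:256:4,318].tolist())
m=cv2.inRange(h,(3,185,60),(16,255,255));m[:,:270]=0;m[:,370:]=0;m[:180]=0;m[260:]=0
c=max(cv2.findContours(m,0,2)[0],key=cv2.contourArea);r=cv2.minAreaRect(c);print(r,cv2.boundingRect(c))
b=cv2.boxPoints(r);P=np.array([onz("wrist",p,.116,C) for p in b]);print(P,P.mean(0),np.linalg.norm(P-np.roll(P,1,0),axis=1))
E
```

```text
[[17, 46, 184], [18, 46, 183], [17, 121, 183], [17, 123, 181], [12, 163, 116], [12, 168, 112], [11, 174, 113], [12, 165, 111], [12, 170, 123], [16, 190, 181], [16, 182, 189], [16, 183, 189], [14, 188, 176], [17, 125, 182], [16, 123, 183], [18, 46, 187], [18, 47, 183]] [[14, 123, 102], [16, 131, 99], [14, 169, 92], [11, 170, 108], [12, 168, 112], [12, 172, 114], [12, 166, 114], [12, 160, 115], [12, 170, 123], [16, 188, 189], [16, 188, 189], [16, 191, 188], [16, 184, 190], [15, 185, 189], [14, 180, 180], [18, 51, 186], [19, 47, 185]]
((318.4117736816406, 230.64707946777344), (31.529630661010742, 55.78319549560547), 75.96376037597656) (292, 209, 51, 38)
[[ 0.4625 -0.2732  0.116 ]
 [ 0.4944 -0.258   0.116 ]
 [ 0.5034 -0.2767  0.116 ]
 [ 0.4709 -0.2924  0.116 ]] [ 0.4828 -0.2751  0.116 ] [0.021  0.0353 0.0208 0.0361]
```

```bash
python3 - <<'E'
from h import *
np.set_printoptions(precision=4,suppress=True)
C=get_calibration("wrist");i=cv2.imread("pics/w1.png");h=cv2.cvtColor(i,cv2.COLOR_BGR2HSV)
m=cv2.inRange(cv2.medianBlur(h,3),(3,148,60),(19,255,255));m[:,:270]=0;m[:,370:]=0;m[:180]=0;m[260:]=0
c=max(cv2.findContours(m,0,2)[0],key=cv2.contourArea);r=cv2.minAreaRect(c);print(r,cv2.boundingRect(c))
b=cv2.boxPoints(r);P=np.array([onz("wrist",p,.116,C) for p in b]);print(P,P.mean(0),np.linalg.norm(P-np.roll(P,1,0),axis=1))
E
```

```text
((317.0, 222.0), (50.0, 52.0), 90.0) (291, 197, 53, 51)
[[ 0.4619 -0.2569  0.116 ]
 [ 0.4937 -0.2506  0.116 ]
 [ 0.5006 -0.2826  0.116 ]
 [ 0.4676 -0.2891  0.116 ]] [ 0.4809 -0.2698  0.116 ] [0.0328 0.0325 0.0328 0.0336]
```

Request:
play_rows(deltas=[[[0, 0, 0.04], [0, 0, 0], -1], [[0, -0.001, 0.08], [0, 0, 0], -1], [[0, -0.001, 0.12], [0, 0, 0], -1], [[0, -0.001, 0.145], [0, 0, 0], -1], [[0, -0.001, 0.145], [0, 0, 0], -1]])

```text
t: 2.65
tool_pos: [0.4789, -0.2715, 0.2526]
tool_rot: [[-0.195, 0.981, -0.011], [0.981, 0.195, 0.002], [0.004, -0.011, -1.0]]
ft_force: [-0.2, 0.9, -0.4]
gripper_width: 0.0853
```

Request:
play_rows(deltas=[[[0, 0, 0], [0, 0, 0], -1], [[0, 0, 0], [0, 0, 0], 0], [[0, 0, 0], [0, 0, 0], 0.3], [[0, 0, 0], [0, 0, 0], 0.6], [[0, 0, 0], [0, 0, 0], 1]], newtons=40)

```text
t: 3.07
tool_pos: [0.4797, -0.2719, 0.2544]
tool_rot: [[-0.195, 0.981, -0.008], [0.981, 0.195, 0.0], [0.002, -0.008, -1.0]]
ft_force: [-0.7, -0.7, -0.2]
gripper_width: 0.0387
```

Request:
play_rows(deltas=[[[0, 0, 0], [0, 0, 0], 1], [[0, 0, 0], [0, 0, 0], 1], [[0, 0, 0], [0, 0, 0], 1], [[0, 0, 0], [0, 0, 0], 1], [[0, 0, 0], [0, 0, 0], 1]])

```text
t: 3.48
tool_pos: [0.4797, -0.2719, 0.2546]
tool_rot: [[-0.195, 0.981, -0.008], [0.981, 0.195, 0.0], [0.002, -0.008, -1.0]]
ft_force: [0.9, -0.3, 0.5]
gripper_width: 0.0337
```

Request:
play_rows(deltas=[[[0, 0, -0.02], [0, 0, 0], 1], [[0, 0, -0.045], [0, 0, 0], 1], [[0, 0, -0.08], [0, 0, 0], 1], [[0, 0, -0.11], [0, 0, 0], 1], [[0, 0, -0.14], [0, 0, 0], 1]])

```text
t: 3.9
tool_pos: [0.4805, -0.2718, 0.3957]
tool_rot: [[-0.195, 0.981, -0.008], [0.981, 0.195, 0.001], [0.002, -0.008, -1.0]]
ft_force: [1.2, 0.1, -1.7]
gripper_width: 0.0336
```

```bash
python3 - <<'E'
from h import *
np.set_printoptions(precision=4,suppress=True)
s=read_state();print(s["t"],s["tool_pos"],s["tool_rot"],s["ft_force"],s["gripper_width"])
C=get_calibration("wrist")
a=grab_frame("wrist");b=grab_frame("scene");t=grab_frame("top")
cv2.imwrite("pics/w2.png",a[:,:,::-1]);cv2.imwrite("pics/s2.png",b[:,:,::-1]);cv2.imwrite("pics/t2.png",t[:,:,::-1])
h=s["tool_pos"]+s["tool_rot"]@[0,0,.15];print(h,proj("scene",h),proj("top",h))
u,v=proj("scene",h).astype(int);x=max(0,u-60);y=max(0,v-60);cr=cv2.resize(b[y:y+150,x:x+133],(533,600),interpolation=cv2.INTER_CUBIC)
cv2.imwrite("pics/s2c.png",np.hstack([cr,np.vstack([cv2.resize(a[:,200:440],(267,480)),np.zeros((120,267,3),np.uint8)])])[:,:,::-1])
print(x,y)
E
```

```text
3.9 [ 0.4805 -0.2718  0.3957] [[-0.1952  0.9807 -0.0085]
 [ 0.9808  0.1952  0.0006]
 [ 0.0023 -0.0082 -1.    ]] [ 1.1821  0.1123 -1.7086] 0.033597161249928745
[ 0.4793 -0.2717  0.2457] [235.3022 214.0663] [416.6041 293.7798]
175 154
```

View pics/s2c.png

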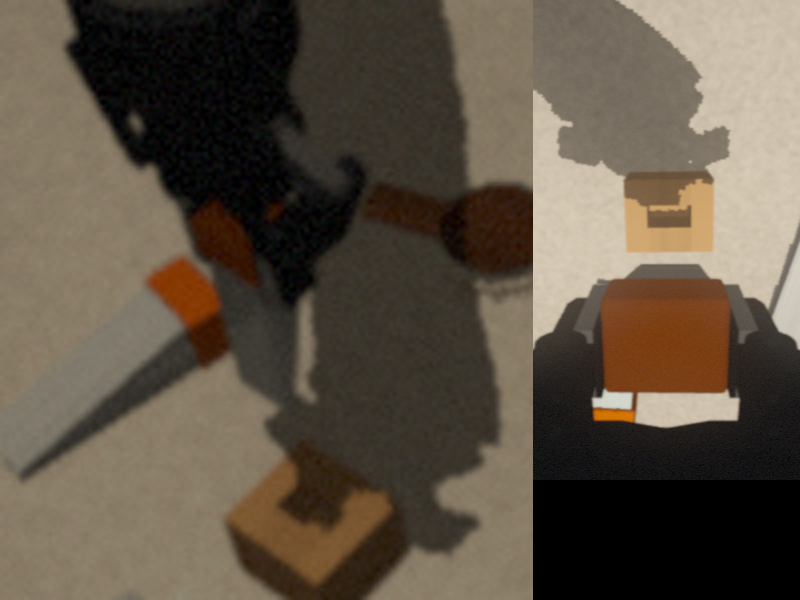

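The scene crop shows the wedge held upright by its head with the blade free above the empty holder. The wrist crop shows the head at u 263–375, v 280–391, with the toe visible above it at v≈265. I'll compare that with predictions for the lean.

```bash
python3 - <<'E'
from h import *
np.set_printoptions(precision=1,suppress=True)
s=read_state();C=get_calibration("wrist");R=s["tool_rot"]
W=np.c_[R[:,1],R[:,0],-R[:,2]]  # wedge axes: x=tool y, y=tool x
h=s["tool_pos"]+R@[0,0,.1486]
for n,p in dict(topN=(0,-.0155,.01),topP=(0,.0155,.01),botP=(0,.0155,-.01),botN=(0,-.0155,-.01),toeL=(-.014,-.0135,-.094),toeR=(.014,-.0135,-.094),hL=(-.017,0.0155,.01),hR=(.017,0.0155,.01)).items(): print(n,proj("wrist",h+W@p,C))
i=cv2.imread("pics/w2.png");g=cv2.cvtColor(i,cv2.COLOR_BGR2HSV)
for v in range(258,300,2): print(v,i[v,300:340].mean(0),end=' ')
print()
for v in range(330,400,3): print(v,i[v,300:340].mean(0),end=' ')
print();v=268;print([int(x) for x in i[v,270:370:3].mean(1)]);print([int(x) for x in i[340,250:390:3,2]])
o=i[220:420,220:420];cv2.imwrite("pics/w2c.png",cv2.convertScaleAbs(cv2.resize(o,(600,600),interpolation=cv2.INTER_CUBIC),alpha=1.6,beta=10))
E
```

```text
topN [318.7 406.2]
topP [318.6 313. ]
botP [318.7 285.4]
botN [318.7 367.8]
toeL [293.  274.5]
toeR [344.6 274.5]
hL [258.5 313. ]
hR [378.7 313. ]
258 [174.2 195.1 208.6] 260 [173.8 194.9 208.2] 262 [170.9 191.5 204.9] 264 [109.6 124.9 136.5] 266 [ 84.5  95.3 104.9] 268 [ 86.4  97.2 106.7] 270 [ 82.7  93.5 102.9] 272 [ 83.   94.1 103.2] 274 [ 83.5  93.8 103. ] 276 [ 81.8  92.6 101.9] 278 [ 63.9  81.2 106.1] 280 [ 40.2  67.2 109.5] 282 [ 39.5  66.2 109.2] 284 [ 39.   65.8 108.7] 286 [ 38.   65.4 108.3] 288 [ 36.9  65.3 108.7] 290 [ 35.5  64.2 108. ] 292 [ 35.3  64.1 107.9] 294 [ 33.9  62.2 107.9] 296 [ 33.8  62.6 107.9] 298 [ 31.4  63.5 111.3] 
330 [ 16.6  63.  123.8] 333 [ 15.9  61.8 123.4] 336 [ 15.2  61.5 123.4] 339 [ 16.2  61.9 123.6] 342 [ 14.9  60.5 123. ] 345 [ 16.3  61.2 123.4] 348 [ 14.3  61.  122.8] 351 [ 16.9  61.3 123.4] 354 [ 15.9  61.1 122.9] 357 [ 17.4  61.5 123.3] 360 [ 17.9  62.  123.2] 363 [ 19.2  62.4 123.4] 366 [ 19.1  62.4 123. ] 369 [ 20.3  62.5 123.1] 372 [ 21.5  63.  123. ] 375 [ 22.6  63.5 123.2] 378 [ 20.8  62.2 122.4] 381 [ 22.3  63.2 122.5] 384 [ 23.4  63.4 122.3] 387 [ 22.9  63.6 122.1] 390 [ 25.4  63.3 121. ] 393 [138.  161.5 181.6] 396 [172.6 192.9 205.8] 399 [174.8 195.2 208. ] 
[194, 198, 199, 199, 199, 195, 196, 162, 100, 97, 97, 95, 98, 96, 96, 94, 97, 97, 99, 98, 96, 95, 96, 99, 97, 100, 99, 120, 193, 194, 194, 194, 193, 192]
[100, 93, 53, 52, 84, 118, 126, 125, 124, 121, 122, 125, 123, 123, 124, 124, 124, 125, 122, 125, 121, 123, 124, 123, 122, 124, 126, 127, 125, 123, 123, 124, 122, 124, 121, 123, 122, 122, 123, 123, 124, 116, 73, 45, 50, 92, 100]
```

View pics/w2c.png

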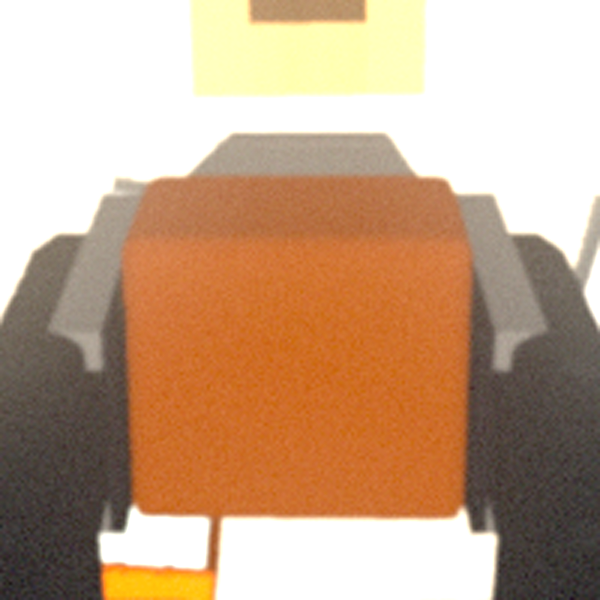

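```bash
cat > fit.py <<'E'
from h import *
from scipy.spatial.transform import Rotation as Ro
np.set_printoptions(precision=4,suppress=True)
s=read_state();C=get_calibration("wrist");R=s["tool_rot"]
W=np.c_[R[:,1],R[:,0],-R[:,2]]
obj=np.array([(x*k,y,z) for x,y,z in((.014,-.0075,-.094),(.0165,.0155,-.01),(.017,.0155,.01),(.0165,-.0155,.01)) for k in(-1,1)])
img=np.array([(234,134),(388,134),(147,179),(447,179),(125,240),(470,240),(133,513),(464,513)])/3.+220
ok,rv,tv=cv2.solvePnP(obj,img,np.array(C["camera_matrix"]),None)
T=np.array(C["T"]);h=T[:3,:3]@tv[:,0]+T[:3,3];Rw=T[:3,:3]@cv2.Rodrigues(rv)[0]
q,_=cv2.projectPoints(obj,rv,tv,np.array(C["camera_matrix"]),None);print("res",(q[:,0]-img).round(1).tolist())
print("head in tool",R.T@(h-s["tool_pos"]),"world axes err deg",np.degrees(Ro.from_matrix(W.T@Rw).as_rotvec()))
print("world",h,np.degrees(Ro.from_matrix(Rw).as_rotvec()))
E
python3 fit.py
```

```text
res [[-0.0, 0.4], [-0.6, 0.2], [2.6, -2.3], [-0.9, -2.5], [-0.7, 0.4], [-0.6, 0.2], [2.5, 1.5], [-2.4, 2.0]]
head in tool [0.0009 0.0003 0.1538] world axes err deg [-1.9702 -1.2738  0.6203]
world [ 0.4812 -0.2718  0.2433] [-1.9665 -1.2795 11.8808]
```

Request:
play_rows(deltas=[[[0.029, 0.02, 0], [0, 0, 0], 1], [[0.058, 0.04, 0], [0, 0, 0], 1], [[0.087, 0.06, 0], [0, 0, 0], 1], [[0.116, 0.081, 0], [0, 0, 0], 1], [[0.144, 0.101, 0], [0, 0, 0], 1]])

```text
t: 4.47
tool_pos: [0.5524, -0.1098, 0.3944]
tool_rot: [[-0.195, 0.981, -0.006], [0.981, 0.195, -0.002], [-0.0, -0.007, -1.0]]
ft_force: [0.2, -0.0, -2.0]
gripper_width: 0.0334
```

Request:
play_rows(deltas=[[[0.025, 0.018, 0], [0, 0, 0], 1], [[0.05, 0.036, 0], [0, 0, 0], 1], [[0.078, 0.055, 0], [0, 0, 0], 1], [[0.078, 0.055, 0], [0, 0, 0], 1]])

```text
t: 4.8
tool_pos: [0.5925, -0.0177, 0.3914]
tool_rot: [[-0.201, 0.98, -0.008], [0.98, 0.201, 0.002], [0.003, -0.008, -1.0]]
ft_force: [-0.4, -0.8, -0.7]
gripper_width: 0.0338
```

```bash
python3 - <<'E'
from h import *
np.set_printoptions(precision=4,suppress=True)
s=read_state();print(s["t"],s["tool_pos"],s["tool_rot"],s["ft_force"],s["gripper_width"])
C=get_calibration("wrist");np.savez("pics/w3.npz",**C)
a=grab_frame("wrist")[:,:,::-1];cv2.imwrite("pics/w3.png",a)
cv2.imwrite("pics/w3c.png",cv2.convertScaleAbs(cv2.resize(a[130:330,190:450],(780,600),interpolation=cv2.INTER_CUBIC),alpha=1.5,beta=15))
E
```

```text
4.8 [ 0.5925 -0.0177  0.3914] [[-0.2006  0.9796 -0.0082]
 [ 0.9797  0.2006  0.0016]
 [ 0.0032 -0.0077 -1.    ]] [-0.3516 -0.8099 -0.6787] 0.03375087575340851
```

View pics/w3c.png

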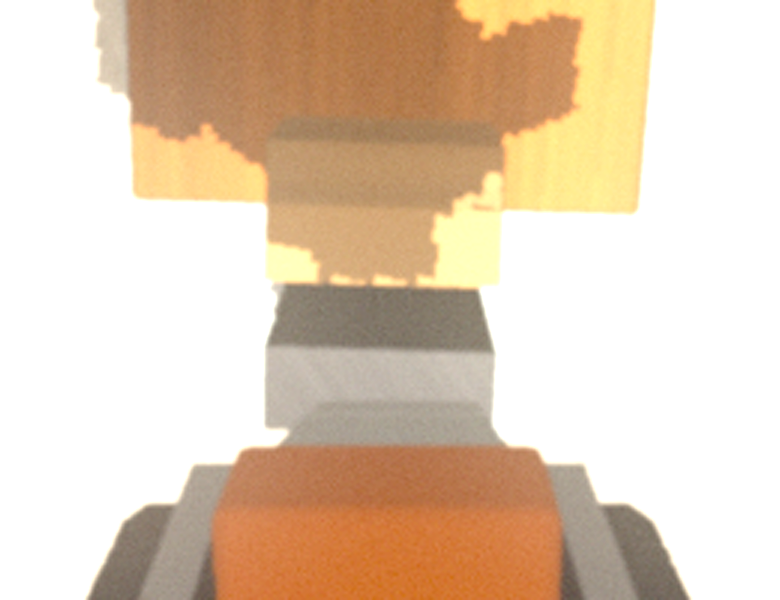

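```bash
cat >> h.py <<'E'
def slot(ch,bl,off,sc,C,s,n="wrist"):
    f=lambda q:onz(n,(off[0]+q[0]/sc,off[1]+q[1]/sc),.078,C)
    c=[f(q) for q in ch];b=[f(q) for q in bl]
    for e in(c,b):
        d=e[1]-e[0];print("edge",e[0],e[1],"len",np.linalg.norm(d),"yaw",np.degrees(np.arctan2(d[1],d[0])))
    x=(c[1]-c[0])/np.linalg.norm(c[1]-c[0]);nrm=np.array([-x[1],x[0],0]);cm=(c[0]+c[1])/2;bm=(b[0]+b[1])/2
    print("gap",(bm-cm)@nrm,"cheek mid in tool",s["tool_rot"].T@(cm-s["tool_pos"]),"block mid in tool",s["tool_rot"].T@(bm-s["tool_pos"]))
E
python3 - <<'E'
from h import *
np.set_printoptions(precision=4,suppress=True)
slot([(268,346),(494,352)],[(267,283),(500,285)],(190,130),3.,dict(np.load("pics/w3.npz")),read_state())
E
```

```text
edge [ 0.5662 -0.0416  0.078 ] [ 0.6189 -0.0322  0.078 ] len 0.05354705817203193 yaw 10.09901247536578
edge [ 0.5633 -0.0265  0.078 ] [ 0.6166 -0.0159  0.078 ] len 0.05439606923894124 yaw 11.15745794587596
gap 0.015896047544128065 cheek mid in tool [-0.0172  0.0007  0.3135] block mid in tool [-0.0013  0.0012  0.3135]
```

The crop shows the cheek's inner top edge at crop v≈349, the block edge at v≈285 and the toe at v≈403. The gap is 15.9 mm and all axes are aligned. I'll lower to just over the gap and straighten the slight lean.

Request:
play_rows(deltas=[[[-0.002, 0, 0.01], [0, 0.01, 0], 1], [[-0.004, 0, 0.025], [0, 0.02, 0], 1], [[-0.004, 0, 0.04], [0, 0.02, 0], 1], [[-0.004, 0, 0.053], [0, 0.02, 0], 1], [[-0.004, 0, 0.053], [0, 0.02, 0], 1]])

```text
t: 5.27
tool_pos: [0.5896, -0.0252, 0.3338]
tool_rot: [[-0.197, 0.98, -0.022], [0.98, 0.197, 0.019], [0.023, -0.018, -1.0]]
ft_force: [-0.8, 0.3, -1.5]
gripper_width: 0.0332
```

```bash
python3 - <<'E'
from h import *
np.set_printoptions(precision=4,suppress=True)
s=read_state();print(s["t"],s["tool_pos"],s["tool_rot"],s["ft_force"],s["gripper_width"])
C=get_calibration("wrist");np.savez("pics/w4.npz",**C)
a=grab_frame("wrist")[:,:,::-1];cv2.imwrite("pics/w4.png",a)
b=grab_frame("scene")[:,:,::-1];cv2.imwrite("pics/s4.png",b)
f=lambda i,al:cv2.convertScaleAbs(cv2.resize(i,(400,600),interpolation=cv2.INTER_CUBIC),alpha=al,beta=15)
cv2.imwrite("pics/w4c.png",np.hstack([f(a[160:340,260:380],1.4),f(b[130:280,330:430],2.2)]))
E
```

```text
5.2667 [ 0.5896 -0.0252  0.3338] [[-0.197   0.9801 -0.0222]
 [ 0.9801  0.1975  0.0188]
 [ 0.0228 -0.018  -0.9996]] [-0.7666  0.3139 -1.5388] 0.03318198492553019
```

View pics/w4c.png

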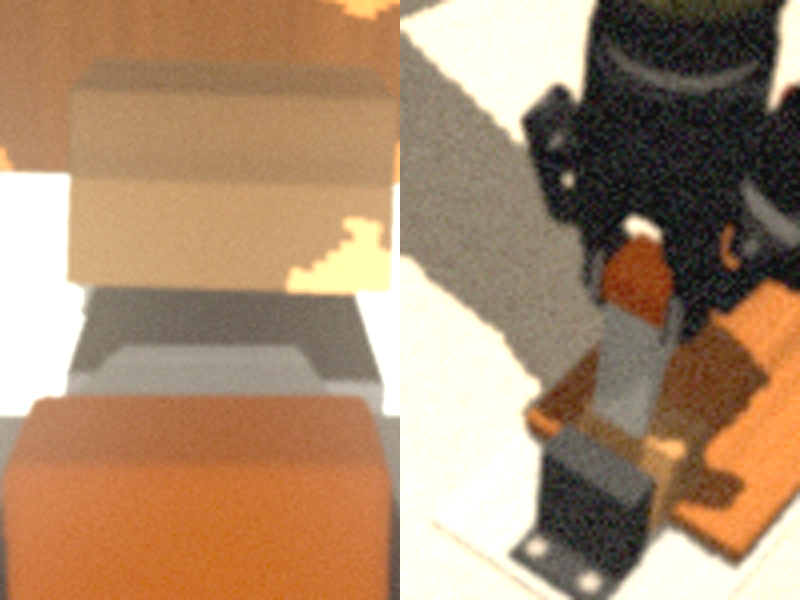

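```bash
python3 - <<'E'
from h import *
np.set_printoptions(precision=4,suppress=True)
s=read_state();C=dict(np.load("pics/w4.npz"))
slot([(68,377),(382,382)],[(70,283),(392,292)],(260,160),10/3,C,s)
for q in((115,347),(290,347)):
    p=onz("wrist",(260+q[0]*.3,160+q[1]*.3),.086,C);print("toe+y edge",p,s["tool_rot"].T@(p-s["tool_pos"]))
i=cv2.imread("pics/s4.png");
E
```

```text
edge [ 0.5657 -0.0423  0.078 ] [ 0.6189 -0.0322  0.078 ] len 0.05418293709011589 yaw 10.776282808277813
edge [ 0.5631 -0.0256  0.078 ] [ 0.6168 -0.0161  0.078 ] len 0.05461994073678617 yaw 9.998848268258481
gap 0.016536107923474146 cheek mid in tool [-0.0179  0.0024  0.2586] block mid in tool [-0.0014  0.0034  0.259 ]
toe+y edge [ 0.5727 -0.0325  0.086 ] [-0.0093 -0.0159  0.2511]
toe+y edge [ 0.6011 -0.0266  0.086 ] [-0.0091  0.0131  0.2507]
```

The wrist view shows the toe hanging over the gap, about 2.5 mm off the cheek and 8 mm from the block. The scene crop shows the same. I'm lowering into the gap.

Request:
play_rows(deltas=[[[0, 0, 0.002], [-0.009, 0, 0], 1], [[0, 0, 0.006], [-0.018, 0, 0], 1], [[-0.001, 0, 0.013], [-0.018, 0, 0], 1], [[-0.001, 0, 0.02], [-0.018, 0, 0], 1], [[-0.001, 0, 0.026], [-0.018, 0, 0], 1]])

```text
t: 5.78
tool_pos: [0.5904, -0.0255, 0.3103]
tool_rot: [[-0.197, 0.98, 0.0], [0.98, 0.197, 0.022], [0.022, 0.005, -1.0]]
ft_force: [-0.9, 0.1, -1.8]
gripper_width: 0.0333
```

Request:
play_rows(deltas=[[[0, 0, 0.001], [0, 0, 0], 1], [[0, 0, 0.002], [0, 0, 0], 1]])

```text
t: 5.95
tool_pos: [0.59, -0.0254, 0.3075]
tool_rot: [[-0.197, 0.98, -0.001], [0.98, 0.197, 0.022], [0.022, 0.003, -1.0]]
ft_force: [-0.3, -0.8, -1.1]
gripper_width: 0.0334
```

Request:
play_rows(deltas=[[[0, 0, 0.002], [0, 0, 0], 1], [[0, 0, 0.004], [0, 0, 0], 1], [[0, 0, 0.006], [0, 0, 0], 1]])

```text
t: 6.2
tool_pos: [0.5902, -0.0251, 0.3015]
tool_rot: [[-0.198, 0.98, -0.001], [0.98, 0.198, 0.022], [0.022, 0.004, -1.0]]
ft_force: [0.7, -0.6, -1.5]
gripper_width: 0.0337
```

Request:
play_rows(deltas=[[[0, 0, 0.002], [0, 0, 0], 1], [[0, 0, 0.003], [0, 0, 0], 1], [[0, 0, 0.004], [0, 0, 0], 1]])

```text
t: 6.45
tool_pos: [0.5903, -0.0252, 0.2976]
tool_rot: [[-0.198, 0.98, -0.0], [0.98, 0.198, 0.022], [0.021, 0.004, -1.0]]
ft_force: [1.1, -1.4, -0.2]
gripper_width: 0.0336
```

```bash
python3 - <<'E'
from h import *
np.set_printoptions(precision=4,suppress=True)
s=read_state();print(s["t"],s["tool_pos"],s["tool_rot"],s["ft_force"],s["torque"],s["gripper_width"])
a=grab_frame("scene")[:,:,::-1];cv2.imwrite("pics/s5.png",a)
C=get_calibration("wrist");np.savez("pics/w5.npz",**C)
w=grab_frame("wrist")[:,:,::-1];cv2.imwrite("pics/w5.png",w)
f=lambda i,al:cv2.convertScaleAbs(cv2.resize(i,(400,600),interpolation=cv2.INTER_CUBIC),alpha=al,beta=15)
cv2.imwrite("pics/s5c.png",np.hstack([f(w[160:340,260:380],1.4),f(a[175:280,345:415],2.2)]))
E
```

```text
6.45 [ 0.5903 -0.0252  0.2976] [[-0.1976  0.9803 -0.0003]
 [ 0.9801  0.1975  0.0217]
 [ 0.0213  0.004  -0.9998]] [ 1.0811 -1.4157 -0.1842] [-0.2686 -0.0184 -0.0019] 0.03357414714304248
```

View pics/s5c.png

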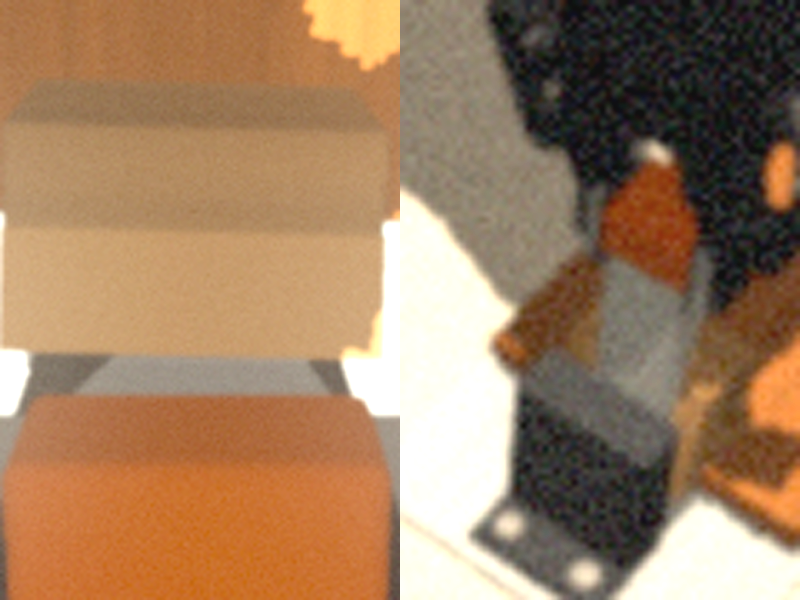

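The wedge is in the gap and in line with it, with a light moment that suggests the toe brushes the block. I'm shifting it 1.5 mm towards the cheek.

Request:
play_rows(deltas=[[[-0.0015, 0, 0], [0, 0, 0], 1], [[-0.0015, 0, 0], [0, 0, 0], 1]])

```text
t: 6.72
tool_pos: [0.5906, -0.0268, 0.2975]
tool_rot: [[-0.197, 0.98, -0.0], [0.98, 0.197, 0.022], [0.022, 0.004, -1.0]]
ft_force: [-0.0, -0.1, -1.9]
gripper_width: 0.0336
```

```bash
cat > r.py <<'E'
from h import *
np.set_printoptions(precision=4,suppress=True)
s=read_state();print(s["t"],s["tool_pos"],s["tool_rot"][:,2],s["ft_force"],s["torque"],s["gripper_width"])
E
python3 r.py
```

```text
6.7167 [ 0.5906 -0.0268  0.2975] [-0.0003  0.0219 -0.9998] [-0.0316 -0.1033 -1.9358] [-0.0385  0.0574 -0.0113] 0.03362183052855533
```

Request:
play_rows(deltas=[[[0, 0, 0.0015], [0, 0, 0], 1], [[-0.0005, 0, 0.003], [0, 0, 0], 1], [[-0.0005, 0, 0.004], [0, 0, 0], 1]])

```text
t: 6.97
tool_pos: [0.5906, -0.0272, 0.2932]
tool_rot: [[-0.197, 0.98, -0.001], [0.98, 0.197, 0.022], [0.022, 0.004, -1.0]]
ft_force: [0.3, 0.5, -1.4]
gripper_width: 0.0337
```

```bash
python3 r.py
```

```text
6.9667 [ 0.5906 -0.0272  0.2932] [-0.0007  0.022  -0.9998] [ 0.3266  0.5483 -1.4055] [-0.0073  0.0138 -0.0405] 0.0337451395932018
```

Request:
play_rows(deltas=[[[0, 0, 0.0015], [0, 0, 0], 1], [[0, 0, 0.003], [0, 0, 0], 1]])

```text
t: 7.13
tool_pos: [0.5906, -0.0272, 0.2901]
tool_rot: [[-0.197, 0.98, -0.001], [0.98, 0.197, 0.022], [0.021, 0.004, -1.0]]
ft_force: [-1.0, -0.3, 4.3]
gripper_width: 0.0333
```

```bash
python3 r.py
```

```text
7.1333 [ 0.5906 -0.0272  0.2901] [-0.0007  0.0217 -0.9998] [-0.9778 -0.333   4.2585] [-0.1781  0.119  -0.0175] 0.033253392415462914
```

Request:
play_rows(deltas=[[[0, 0, -0.0015], [0, 0, 0], 1], [[0, 0, -0.0015], [0, 0, 0], 1]])

```text
t: 7.3
tool_pos: [0.5907, -0.0272, 0.2917]
tool_rot: [[-0.197, 0.98, -0.001], [0.98, 0.197, 0.022], [0.022, 0.004, -1.0]]
ft_force: [0.7, -0.4, -0.9]
gripper_width: 0.0338
```

```bash
python3 r.py
```

```text
7.3 [ 0.5907 -0.0272  0.2917] [-0.0006  0.0219 -0.9998] [ 0.6772 -0.4305 -0.8785] [-0.0867 -0.0199 -0.0802] 0.03375109468362685
```

Loose again, so I'll release: open slowly, then rise straight up.

Request:
play_rows(deltas=[[[0, 0, 0], [0, 0, 0], 0.3], [[0, 0, 0], [0, 0, 0], -0.2], [[0, 0, 0], [0, 0, 0], -0.5], [[0, 0, 0], [0, 0, 0], -1], [[0, 0, 0], [0, 0, 0], -1]])

```text
t: 7.72
tool_pos: [0.5907, -0.0272, 0.2919]
tool_rot: [[-0.197, 0.98, -0.0], [0.98, 0.197, 0.022], [0.021, 0.004, -1.0]]
ft_force: [0.1, -0.4, -0.4]
gripper_width: 0.0796
```

Request:
play_rows(deltas=[[[0, 0, 0], [0, 0, 0], -1], [[0, 0, -0.01], [0, 0, 0], -1], [[0, 0, -0.03], [0, 0, 0], -1], [[0, 0, -0.06], [0, -0.02, 0], -1], [[0, 0, -0.08], [0, -0.02, 0], -1]])

```text
t: 8.13
tool_pos: [0.5909, -0.0289, 0.3746]
tool_rot: [[-0.198, 0.98, 0.006], [0.98, 0.198, 0.001], [0.0, 0.006, -1.0]]
ft_force: [0.4, -0.6, 0.9]
gripper_width: 0.0855
```

```bash
python3 r.py; python3 - <<'E'
from h import *
C=get_calibration("wrist");np.savez("pics/w6.npz",**C)
w=grab_frame("wrist")[:,:,::-1];a=grab_frame("scene")[:,:,::-1];t=grab_frame("top")[:,:,::-1]
for n,i in zip("wst",(w,a,t)):cv2.imwrite(f"pics/{n}6.png",i)
f=lambda i,al:cv2.convertScaleAbs(cv2.resize(i,(400,600),interpolation=cv2.INTER_CUBIC),alpha=al,beta=15)
cv2.imwrite("pics/s6c.png",np.hstack([f(w[150:390,240:400],1.4),f(a[175:280,345:415],2.2)]))
E
```

```text
8.1333 [ 0.5909 -0.0289  0.3746] [ 0.0057  0.0015 -1.    ] [ 0.3889 -0.6065  0.9173] [-0.0079 -0.004  -0.0149] 0.08546118993648733
```

View pics/s6c.png

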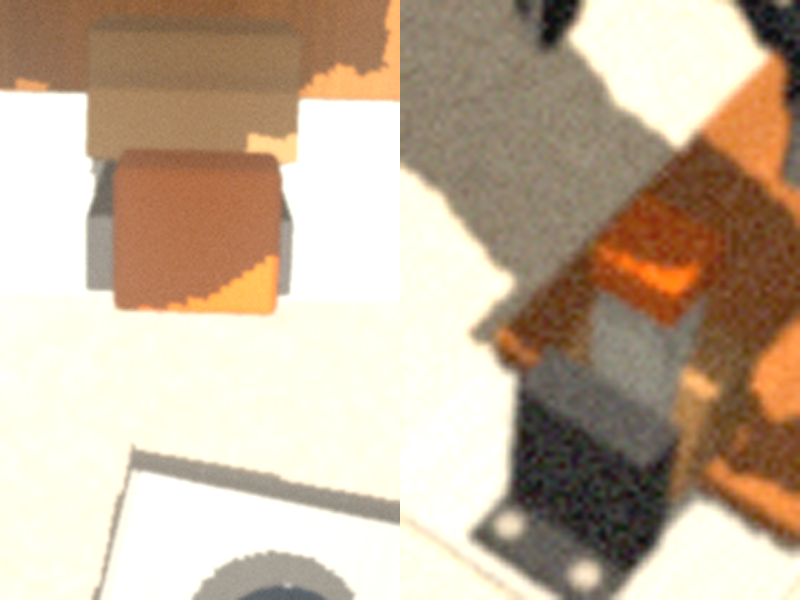

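The wedge now stands free and upright in the gap, with its head at wrist px (319,244) and its flat face along the cheek. Next: shut the fingers and press the head centre.

```bash
python3 - <<'E'
from h import *
np.set_printoptions(precision=4,suppress=True)
C=dict(np.load("pics/w6.npz"));s=read_state()
P=np.array([onz("wrist",(240+u/2.5,150+v/2.5),.148,C) for u,v in((115,165),(280,165),(277,312),(116,308))]);print(P,P.mean(0),s["tool_rot"].T@(P.mean(0)-s["tool_pos"]))
E
```

```text
[[ 0.5722 -0.0093  0.148 ]
 [ 0.6034 -0.0031  0.148 ]
 [ 0.6094 -0.0327  0.148 ]
 [ 0.5776 -0.0382  0.148 ]] [ 0.5906 -0.0208  0.148 ] [ 0.0082 -0.0014  0.2268]
```

Request:
play_rows(deltas=[[[0, 0, 0], [0, 0, 0], 1], [[0, 0, 0], [0, 0, 0], 1], [[0, 0, 0], [0, 0, 0], 1], [[0, 0, 0], [0, 0, 0], 1], [[0, 0, 0], [0, 0, 0], 1]])

```text
t: 8.7
tool_pos: [0.5913, -0.029, 0.3739]
tool_rot: [[-0.197, 0.98, 0.007], [0.98, 0.197, 0.002], [0.001, 0.008, -1.0]]
ft_force: [-0.8, -0.3, -0.7]
gripper_width: 0.0255
```

Request:
play_rows(deltas=[[[0, 0, 0], [0, 0, 0], 1], [[0, 0, 0], [0, 0, 0], 1], [[0, 0, 0], [0, 0, 0], 1]])

```text
t: 8.95
tool_pos: [0.5913, -0.029, 0.3736]
tool_rot: [[-0.197, 0.98, 0.007], [0.98, 0.197, 0.002], [0.001, 0.007, -1.0]]
ft_force: [0.2, -0.2, 0.5]
gripper_width: 0.0004
```

Request:
play_rows(deltas=[[[0.006, 0, 0.01], [0, 0, 0], 1], [[0.006, 0, 0.025], [0, 0, 0], 1], [[0.006, 0, 0.038], [0, 0, 0], 1], [[0.006, 0, 0.043], [0, 0, 0], 1], [[0.006, 0, 0.043], [0, 0, 0], 1]])

```text
t: 9.37
tool_pos: [0.5898, -0.023, 0.3292]
tool_rot: [[-0.197, 0.98, 0.004], [0.98, 0.197, 0.002], [0.002, 0.004, -1.0]]
ft_force: [-0.2, 0.1, 0.0]
gripper_width: -0.0001
```

Request:
play_rows(deltas=[[[0, 0, 0.001], [0, 0, 0], 1], [[0, 0, 0.002], [0, 0, 0], 1], [[0, 0, 0.003], [0, 0, 0], 1], [[0, 0, 0.004], [0, 0, 0], 1]])

```text
t: 9.7
tool_pos: [0.5901, -0.023, 0.3258]
tool_rot: [[-0.197, 0.98, 0.005], [0.98, 0.197, 0.002], [0.001, 0.005, -1.0]]
ft_force: [-0.2, -0.1, 0.9]
gripper_width: 0.0004
```

Request:
play_rows(deltas=[[[0, 0, 0.001], [0, 0, 0], 1], [[0, 0, 0.002], [0, 0, 0], 1], [[0, 0, 0.003], [0, 0, 0], 1]])

```text
t: 9.95
tool_pos: [0.5902, -0.023, 0.3229]
tool_rot: [[-0.197, 0.98, 0.006], [0.98, 0.197, 0.002], [0.001, 0.006, -1.0]]
ft_force: [0.7, 1.1, 0.3]
gripper_width: -0.0
```

Request:
play_rows(deltas=[[[0, 0, 0.001], [0, 0, 0], 1], [[0, 0, 0.002], [0, 0, 0], 1], [[0, 0, 0.003], [0, 0, 0], 1]])

```text
t: 10.2
tool_pos: [0.5902, -0.023, 0.3198]
tool_rot: [[-0.197, 0.98, 0.006], [0.98, 0.197, 0.002], [0.001, 0.006, -1.0]]
ft_force: [-0.1, 0.2, 0.3]
gripper_width: -0.0
```

Request:
play_rows(deltas=[[[0, 0, 0.001], [0, 0, 0], 1], [[0, 0, 0.002], [0, 0, 0], 1]])

```text
t: 10.37
tool_pos: [0.5903, -0.023, 0.3178]
tool_rot: [[-0.197, 0.98, 0.006], [0.98, 0.197, 0.002], [0.001, 0.006, -1.0]]
ft_force: [-0.4, -0.5, 3.9]
gripper_width: 0.0002
```

Request:
play_rows(deltas=[[[0, 0, 0.001], [0, 0, 0], 1], [[0, 0, 0.002], [0, 0, 0], 1]])

```text
t: 10.53
tool_pos: [0.5908, -0.0229, 0.3167]
tool_rot: [[-0.197, 0.98, 0.008], [0.98, 0.197, 0.002], [0.001, 0.008, -1.0]]
ft_force: [-0.3, 1.4, 5.8]
gripper_width: 0.0003
```

Request:
play_rows(deltas=[[[0, 0, 0.001], [0, 0, 0], 1], [[0, 0, 0.002], [0, 0, 0], 1]])

```text
t: 10.7
tool_pos: [0.591, -0.0228, 0.3153]
tool_rot: [[-0.197, 0.98, 0.009], [0.98, 0.197, 0.003], [0.001, 0.01, -1.0]]
ft_force: [-0.3, -0.1, 5.3]
gripper_width: 0.0002
```

Request:
play_rows(deltas=[[[0, 0, 0.001], [0, 0, 0], 1], [[0, 0, 0.002], [0, 0, 0], 1], [[0, 0, 0.003], [0, 0, 0], 1]])

```text
t: 10.95
tool_pos: [0.5912, -0.0228, 0.3126]
tool_rot: [[-0.198, 0.98, 0.01], [0.98, 0.198, 0.003], [0.001, 0.01, -1.0]]
ft_force: [-0.6, 1.3, 4.7]
gripper_width: 0.0004
```

Request:
play_rows(deltas=[[[0, 0, 0.001], [0, 0, 0], 1], [[0, 0, 0.002], [0, 0, 0], 1], [[0, 0, 0.003], [0, 0, 0], 1]])

```text
t: 11.2
tool_pos: [0.5912, -0.0228, 0.3095]
tool_rot: [[-0.198, 0.98, 0.01], [0.98, 0.198, 0.003], [0.001, 0.011, -1.0]]
ft_force: [0.1, 0.8, 4.4]
gripper_width: 0.0002
```

Request:
play_rows(deltas=[[[0, 0, 0.001], [0, 0, 0], 1], [[0, 0, 0.002], [0, 0, 0], 1], [[0, 0, 0.003], [0, 0, 0], 1]])

```text
t: 11.45
tool_pos: [0.5913, -0.0228, 0.3064]
tool_rot: [[-0.197, 0.98, 0.01], [0.98, 0.197, 0.003], [0.001, 0.01, -1.0]]
ft_force: [0.0, 0.2, 5.6]
gripper_width: 0.0002
```

Request:
play_rows(deltas=[[[0, 0, 0.0008], [0, 0, 0], 1], [[0, 0, 0.0015], [0, 0, 0], 1]])

```text
t: 11.62
tool_pos: [0.5913, -0.0228, 0.3048]
tool_rot: [[-0.198, 0.98, 0.01], [0.98, 0.198, 0.003], [0.001, 0.01, -1.0]]
ft_force: [1.2, 0.9, 5.3]
gripper_width: 0.0002
```

Request:
play_rows(deltas=[[[0, 0, 0.0008], [0, 0, 0], 1], [[0, 0, 0.0015], [0, 0, 0], 1]])

```text
t: 11.78
tool_pos: [0.5913, -0.0228, 0.3031]
tool_rot: [[-0.198, 0.98, 0.01], [0.98, 0.198, 0.003], [0.001, 0.01, -1.0]]
ft_force: [-0.3, 1.0, 4.9]
gripper_width: 0.0001
```

Request:
play_rows(deltas=[[[0, 0, 0.0008], [0, 0, 0], 1], [[0, 0, 0.0015], [0, 0, 0], 1]])

```text
t: 11.95
tool_pos: [0.5913, -0.0227, 0.3015]
tool_rot: [[-0.198, 0.98, 0.01], [0.98, 0.198, 0.003], [0.001, 0.01, -1.0]]
ft_force: [0.0, 1.0, 3.6]
gripper_width: 0.0002
```

Request:
play_rows(deltas=[[[0, 0, 0.0005], [0, 0, 0], 1], [[0, 0, 0.001], [0, 0, 0], 1]])

```text
t: 12.12
tool_pos: [0.5913, -0.0228, 0.3004]
tool_rot: [[-0.198, 0.98, 0.01], [0.98, 0.198, 0.003], [0.001, 0.01, -1.0]]
ft_force: [-0.0, -0.2, 5.4]
gripper_width: -0.0001
```

Request:
play_rows(deltas=[[[0, 0, 0.0005], [0, 0, 0], 1], [[0, 0, 0.001], [0, 0, 0], 1]])

```text
t: 12.28
tool_pos: [0.5915, -0.0227, 0.3001]
tool_rot: [[-0.198, 0.98, 0.011], [0.98, 0.198, 0.003], [0.001, 0.011, -1.0]]
ft_force: [-1.3, 1.5, 9.4]
gripper_width: 0.0005
```

Request:
play_rows(deltas=[[[0, 0, 0.0007], [0, 0, 0], 1], [[0, 0, 0.001], [0, 0, 0], 1]])

```text
t: 12.45
tool_pos: [0.5916, -0.0227, 0.3]
tool_rot: [[-0.198, 0.98, 0.012], [0.98, 0.198, 0.003], [0.0, 0.012, -1.0]]
ft_force: [-2.3, 1.1, 10.7]
gripper_width: -0.0001
```

Request:
play_rows(deltas=[[[0, 0, 0.001], [0, 0, 0], 1], [[0, 0, 0.0016], [0, 0, 0], 1]])

```text
t: 12.62
tool_pos: [0.5918, -0.0226, 0.2998]
tool_rot: [[-0.198, 0.98, 0.014], [0.98, 0.198, 0.003], [0.0, 0.014, -1.0]]
ft_force: [-2.0, 1.2, 14.4]
gripper_width: 0.0001
```

Request:
play_rows(deltas=[[[0, 0, 0.0015], [0, 0, 0], 1], [[0, 0, 0.002], [0, 0, 0], 1]])

```text
t: 12.78
tool_pos: [0.592, -0.0225, 0.2997]
tool_rot: [[-0.198, 0.98, 0.016], [0.98, 0.198, 0.003], [0.0, 0.016, -1.0]]
ft_force: [-3.5, 1.5, 16.4]
gripper_width: 0.0004
```

Request:
play_rows(deltas=[[[0, 0, 0.0015], [0, 0, 0], 1], [[0, 0, 0.0025], [0, 0, 0], 1], [[0, 0, 0.0025], [0, 0, 0], 1]])

```text
t: 13.03
tool_pos: [0.5923, -0.0225, 0.2995]
tool_rot: [[-0.198, 0.98, 0.019], [0.98, 0.198, 0.003], [-0.0, 0.019, -1.0]]
ft_force: [-2.9, 0.7, 15.7]
gripper_width: 0.0002
```

Request:
play_rows(deltas=[[[0, 0, 0.002], [0.005, 0, 0], 1], [[0, 0, 0.003], [0.01, 0, 0], 1], [[0, 0, 0.003], [0.01, 0, 0], 1]])

```text
t: 13.28
tool_pos: [0.5931, -0.0223, 0.2995]
tool_rot: [[-0.198, 0.98, 0.013], [0.98, 0.198, 0.002], [-0.001, 0.014, -1.0]]
ft_force: [-2.4, 2.0, 18.4]
gripper_width: 0.0003
```

```bash
python3 r.py
```

```text
13.2833 [ 0.5931 -0.0223  0.2995] [ 0.0134  0.0021 -0.9999] [-2.4231  1.9964 18.3858] [ 0.306   0.5952 -0.0286] 0.00031427097750272835
```

Request:
play_rows(deltas=[[[-0.0005, -0.001, 0.002], [0.005, 0, 0], 1], [[-0.0005, -0.001, 0.0037], [0.01, 0, 0], 1], [[-0.0005, -0.001, 0.0037], [0.01, 0, 0], 1]])

```text
t: 13.53
tool_pos: [0.5936, -0.0223, 0.2994]
tool_rot: [[-0.198, 0.98, 0.01], [0.98, 0.198, 0.002], [0.0, 0.01, -1.0]]
ft_force: [-2.0, 4.1, 19.9]
gripper_width: 0.0002
```

```bash
python3 r.py
```

```text
13.5333 [ 0.5936 -0.0223  0.2994] [ 0.0101  0.0021 -0.9999] [-1.9738  4.0571 19.9059] [0.6724 0.5403 0.0152] 0.00017607677130244859
```

Request:
play_rows(deltas=[[[-0.0005, -0.001, 0.003], [0.004, 0, 0], 1], [[-0.0005, -0.001, 0.0043], [0.008, 0, 0], 1], [[-0.0005, -0.001, 0.0043], [0.008, 0, 0], 1]])

```text
t: 13.78
tool_pos: [0.5939, -0.0224, 0.2994]
tool_rot: [[-0.199, 0.98, 0.009], [0.98, 0.199, 0.002], [0.001, 0.009, -1.0]]
ft_force: [-3.6, 2.7, 22.7]
gripper_width: 0.0002
```

It took 22.7 N with no further sinking. I'll lift off, look, and check.

Request:
play_rows(deltas=[[[0, 0, -0.003], [0, 0, 0], 1], [[0, 0, -0.01], [0, 0, 0], 1], [[0, 0, -0.03], [0, 0, 0], 1], [[0, 0, -0.06], [0, 0, 0], 1], [[0, 0, -0.1], [0, 0, 0], 1]])

```text
t: 14.2
tool_pos: [0.5916, -0.0227, 0.3966]
tool_rot: [[-0.199, 0.98, -0.0], [0.98, 0.199, 0.002], [0.002, 0.0, -1.0]]
ft_force: [0.3, 0.6, -2.3]
gripper_width: 0.0005
```

```bash
python3 r.py; python3 - <<'E'
from h import *
C=get_calibration("wrist")
w=grab_frame("wrist")[:,:,::-1];a=grab_frame("scene")[:,:,::-1];t=grab_frame("top")[:,:,::-1]
for n,i in zip("wst",(w,a,t)):cv2.imwrite(f"pics/{n}7.png",i)
f=lambda i,al,W,H:cv2.convertScaleAbs(cv2.resize(i,(W,H),interpolation=cv2.INTER_CUBIC),alpha=al,beta=15)
cv2.imwrite("pics/s7c.png",np.vstack([np.hstack([f(w[130:370,200:440],1.4,400,300),f(a[175:280,330:430],2.2,400,300)]),np.hstack([f(a,1.5,400,300),f(t,1.2,400,300)])]))
# board shift: compare board left end colour edge in top view, before/after
for p in("pics/top0.png","pics/t7.png"):
    g=cv2.cvtColor(cv2.imread(p),cv2.COLOR_BGR2GRAY).astype(int);r=g[262:270,250:290].mean(0);d=np.diff(r);k=d.argmax();print(p,250+k+.5+ (d[k-1:k+2]*[-1,0,1]).sum()/d[k-1:k+2].sum())
E
```

```text
14.2 [ 0.5916 -0.0227  0.3966] [-0.      0.0024 -1.    ] [ 0.3419  0.5918 -2.2701] [-0.0038 -0.0326  0.0171] 0.00047576586821687866
pics/top0.png 263.797520661157
pics/t7.png 261.312729498164
```

View pics/s7c.png

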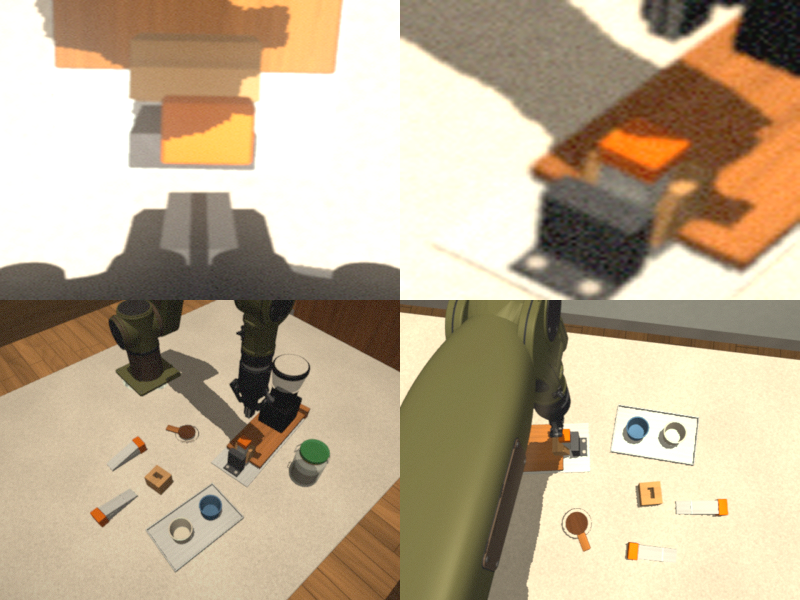

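```bash
python3 -c "
from plant import manip
print(manip.sign_off())"
```

```text
the job is handed in; nothing more can be done
None
```

I lifted the wedge from its holder, stood it toe down in the gap with its flat side to the cheek, and let go while it was still loose. I then pressed the head down with closed fingers.

- **Sinking:** it went down about 17 mm at 4 to 6 N until the push rose sharply at the stop. It then held 22.7 N, the highest force I read, without sinking further.
- **Board:** the top view shows the board's edge shifted about 2.5 px, roughly 4 mm, which fits the 3 to 4.5 mm it had to travel to its stop.
- **Final state:** the last pictures show the wedge upright, the cups, jar and spoon rest looking undisturbed, and the gripper about 97 mm clear. I handed in at about 14.4 s.
- **What did not go as planned:**
  - While I pressed, the arm drifted sideways and carried the wedge about 4 mm along the gap. It now sits about 5 mm off centre, by my estimate still fully between cheek and block.
  - The last push ended at that spot. I did not tap it again after lifting off to recheck the jam.

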